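# Refocus the inspection microscope by one turn of its handwheel

## Task

The microscope is focused on the face of the circuit board; refocus it on the tops of the tallest parts, which stand 5 mm higher: that is exactly one full turn of the handwheel on top of its column, clockwise seen from above. With your fingertips, push the wheel round gently by its upright black handle until the handle is back where it began, then take your hand away. Only push: do not grip the handle or turn the wheel by its rim or spokes, do not bump the microscope, and leave the board and everything else on the bench where it lies.

Things in the scene. Friction and masses are not known exactly. Their poses are not given: they have to be found in the camera images.
- focus_screw (a joint): angle of the handwheel on its vertical screw, rad; grows as it is turned clockwise seen from above, 6.283 for each turn; begins anywhere from 0 to 5.9; no stop within reach of this job, no spring, no detent; it stays where it is left. It takes about 2.5 N of push at the handle to turn it. One clockwise turn raises the microscope 5 mm
- grip: the upright black handle on the handwheel: a smooth, nearly cylindrical plastic grip 20 mm thick and 54 mm tall that spins freely on its own vertical pin; origin on its axis half-way up (about 222 mm above the bench; it runs from 27 mm below the origin, at the rim, to 27 mm above); it rides round a level circle of 52 mm radius about the wheel's axis; its yaw means nothing
- handwheel: the level aluminium handwheel: round rim 117 mm outside diameter, 13 mm thick, three spokes, the handle standing at the end of one of them; origin on the wheel's vertical axis at mid-thickness of the rim, 186 mm above the bench; its rim's top is 6.5 mm above the origin and the hub's top 10 mm above it, and apart from the handle nothing stands higher. Its x axis points from the axis to the handle. It does not rise or sink when turned
- microscope_head (a point): top centre of the black cylindrical digital microscope, 35 mm thick and 82 mm long, upright in a clamp arm 145 mm from the wheel's axis; this point is 142 to 147 mm above the bench at the start, lower than the wheel; it rises 5 mm per clockwise turn
- microscope: the sliding carriage, arm and microscope together; origin on the wheel's axis, 42 mm lower than the microscope's top
- board_top (a point): centre of the top face of the loose circuit board (100 x 80 x 3 mm, with parts standing up to 5 mm above its face) lying on the stand's base plate under the microscope, 17 mm above the bench
- spool: upright spool of solder wire, 60 mm across, 50 mm high; origin at the centre of its underside
- flux_pen: flux pen lying on the bench, 121 mm long, 15 mm thick, x along it; origin under its middle
- tweezers: steel tweezers lying flat, 128 mm long, 6 mm high; origin under their middle
- cleaner_bottle: small white upright bottle of cleaner, 48 mm across, 115 mm high; origin at the centre of its underside
- tip_cleaner: round steel tin with brass wool, 60 mm across, 33 mm high; origin at the centre of its underside
- screwdriver: screwdriver lying on the bench, 170 mm long
- parts_dish: black two-compartment parts dish, 110 x 75 x 22 mm; origin at the centre of its underside

How it is judged:
On the way, in this order (a step that is already met when the one before it is completed fails the run):
1. fingers pushing on the handle with the wheel about half-way round (distance of grip from where it was at the start of the episode above 0.085 m and contact force between the fingers and grip above 0.2 N), for 0.04 s.
2. handle back at its start after one clockwise turn (distance of grip from where it was at the start of the episode below 0.012 m and value of joint focus_screw between 6 and 12.55 rad), for 0.1 s.
At the end, for the whole second after the job is handed in: The handwheel has been turned clockwise by one turn, its handle within 12 mm (13 degrees) of where it began, the microscope 5 mm (within 0.3 mm) higher, the wheel at rest; the board within 4 mm and the other loose things within 20 mm of where they were (all of step 2 and velocity of joint focus_screw between -0.05 and 0.05 rad/s and distance of microscope_head from where it was at the start of the episode between 0.0047 and 0.0053 m and distance of each of spool, flux_pen, tweezers, cleaner_bottle, tip_cleaner, screwdriver, parts_dish from where it was at the start of the episode below 0.02 m and distance of board_top from where it was at the start of the episode below 0.004 m); the robot touches nothing.
It fails at once if the handle is pinched or shoved hard (more than 20 N from the fingers) (contact force between the fingers and grip above 20 N).
It fails at once if the wheel is driven by its rim or spokes (more than 4 N from the robot on them) (contact force between the arm and handwheel above 4 N).
It fails at once if the microscope or its carriage is bumped (more than 3 N) (contact force between the arm and microscope above 3 N).
It fails at once if the board or another loose thing is shifted or lifted (distance of any of spool, flux_pen, tweezers, cleaner_bottle, tip_cleaner, screwdriver, parts_dish from where it was at the start of the episode above 0.02 m or distance of board_top from where it was at the start of the episode above 0.004 m).
It also fails if it takes over 53 s, if anything falls off the work surface, if the arm or the gripper's body presses on something with over 40 N, if the wrist force passes 120 N, or if a joint passes its speed limit or range.

## Robot

A 6-joint arm with a two-finger parallel gripper is mounted at the origin on the work surface. World frame = base frame: x ahead of the robot, y to its left, z up, the work surface at z = 0. Lengths are in m, angles in rad, forces in N, time in s.
With the tool pointing down it reaches from about 0.35 to 0.975 m from the base axis. Payload 4.9 kg.
Tool frame: the origin (TCP) lies midway between the tips of the shut fingers; the grasp point (between the pads) lies 19 mm behind it (manip.pinch_z is the distance from the TCP to the grasp point, in m); z points along the fingers, y is the direction in which the jaws open and shut (so a half turn about z gives the same grasp; the last joint's range is limited). The gripper opens to 85 mm and grips with 20 to 120 N. Pads are 22 mm wide; open, the fingers measure 114 mm over their backs; the gripper's body (76 mm by 85 mm) begins 54 mm behind the grasp point. The pads swing forward as they close: fully open they stand 13 mm farther back than shut.
Start: joints at [-1.453, 0.053, 1.613, -0, 1.476, -0.119], TCP at [0.147, -0.608, 0.231] pointing down, gripper open.
Joint ranges: [-3.01, 3.01], [-1.01, 2.22], [0.06, 2.58], [-1.02, 4.17], [0.09, 2.62], [-3.14, 3.14]. Speed limits (rad/s): [2.57, 2.57, 3.14, 3.14, 3.14, 3.14].

## Interface

Orientations are given as a unit quaternion [w, x, y, z].
In Python, from plant import manip gives the robot as it stands.
- The arm moves only by the tool drive_tool, never from a script. Its argument "commands" is text: rows parted by semicolons, each of 5 numbers parted by spaces: the finger opening in mm, from 0 to 85.4, then the shift along the tool's x, y, z in units of 30 mm (1.0 is 30 mm), then the turn about the tool's z in degrees. A call has exactly 8 rows; each row shifts and turns the commanded pose from where the row before left it, along the tool's axes as they then stand; what a row does not reach is not made up. A row lasts 1/8 s, in which the tool goes at most 62.5 mm and 10.7 degrees, less where a joint would pass 70% of its speed; a pose out of reach is approached as far as the arm can. A call is refused whole if a number of a shift passes 1 or a number of a turn 10.7, either way. A call with a gripper value outside its range is refused whole. The fingers move at their own pace and stop on an object; the grip force is fixed at half the most. Time passes only in rows, so rows that do not move let the fingers close, or fill a call up. It gives the time, the measured TCP pose, the force and the opening at its end, in the units of the state.
- manip.state(): the state, without advancing time (a new reading comes with each control period).
- manip.grab_frame(name): name is "side" or "top" or "wrist"; returns the picture (384x512x3 uint8, red, green, blue); there is no depth.
- manip.camera_params(name): a dict with "fx", "fy", "cx", "cy" (pixels), "xyz" and "orientation" of the camera in the world. Camera axes: x right, y down, z forward; pixel columns grow to the right and rows downward; lengths in m; the calibration is good to about 2 mm. The wrist camera is an equidistant fisheye: a pixel r from the principal point sees the ray r / f radians off the axis. A picture is of the moment at which its call begins: read the wrist's pose just before it. camera_params takes no time and is no camera call; for the wrist camera it gives the pose at the moment of the call.
- manip.job_done(): hands the job in, once; it reports no verdict.
The state is a dict: "time": time; "joint_pos": joint angles; "joint_vel": joint speeds; "joint_efforts": joint torques, N m; "tool_pos": TCP position; "tool_rot": TCP orientation; "contact_force": force on the tool from outside, world axes, zero at the start; "ft_torque": the same for the moment, N m; "gripper_width": opening from 0.0 (shut) to 1.0 (fully open).
Only numpy, scipy, OpenCV 4.12 (cv2) and the standard library are available. Lean on these libraries where they do the work, as an engineer would, in place of code of your own. Each camera call takes 0.05 s, during which the arm holds its last target. There are 200 camera calls.

## Working session

There is one attempt and no reset: what is moved stays moved. The work goes in short steps, Python scripts to look and compute and a tool call to move; the robot and the scene stay as the last step left them, time stands still between calls to the robot, and variables do not carry over. Pictures are saved under pics/ and viewed, about 8 in all and at most 12, crops included, and the job is handed in when it is done.

Besides the shell and the picture viewer there is one more tool, called after "Call:" by a JSON object that holds its "name" and its "arguments", one argument or row to a line. drive_tool: Moves the arm, as the interface text tells. Its arguments: {"type":"object","properties":{"commands":{"type":"string"}},"required":["commands"]}

```bash
mkdir -p pics; python3 - <<'E'
from plant import manip
import cv2
s=manip.state();print(s['time'],s['tool_pos'],s['tool_rot'],s['gripper_width'])
for n in("top","side"):
    print(n,manip.camera_params(n)); cv2.imwrite(f"pics/{n}0.png",manip.grab_frame(n)[:,:,::-1])
E
```

```text
0.0 [ 0.14655729 -0.60692917  0.23007458] [-1.02081611e-03  9.92996989e-01  1.18135253e-01 -8.96312966e-06] 0.9958454042989315
top {'fx': 352.2807079105033, 'fy': 352.2807079105033, 'cx': 259.0987502486064, 'cy': 186.9756065016647, 'xyz': array([ 0.28435098, -0.00492778,  1.25052722]), 'orientation': array([ 0.07865282, -0.69489606,  0.70978798, -0.08446438])}
side {'fx': 383.63527932127465, 'fy': 383.63527932127465, 'cx': 248.99050448210573, 'cy': 191.75226617761192, 'xyz': array([ 0.34255329, -0.83785931,  1.02010405]), 'orientation': array([-0.3785567 ,  0.91902065, -0.10205167,  0.04100396])}
```

View pics/top0.png

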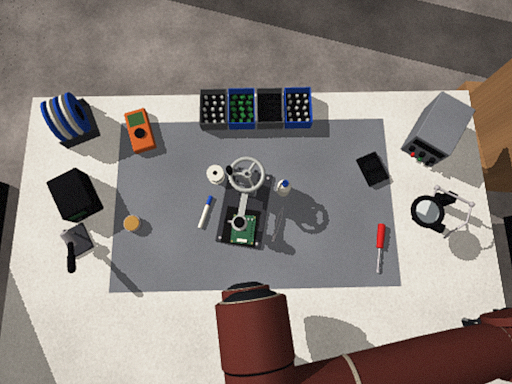

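View pics/side0.png

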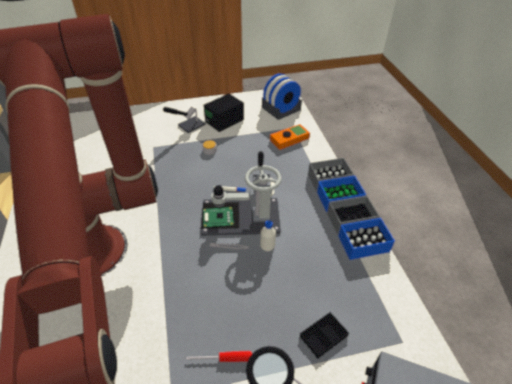

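The top picture shows the wheel at about (246,174), its handle near (231,170), the spool at (216,174), the bottle at (283,186) and the microscope at (239,222). In the side picture the wheel is at (263,178) and the handle at (261,159). I'll enlarge both next.

```bash
cat > h.py <<'E'
from plant import manip
import numpy as np, cv2
from scipy.spatial.transform import Rotation as R
def ray(p,u,v):
    q=p['orientation'];r=R.from_quat([q[1],q[2],q[3],q[0]])
    return p['xyz'],r.apply([(u-p['cx'])/p['fx'],(v-p['cy'])/p['fy'],1])
def onz(p,u,v,z):
    o,d=ray(p,u,v);return o+d*(z-o[2])/d[2]
def proj(p,X):
    q=p['orientation'];c=R.from_quat([q[1],q[2],q[3],q[0]]).inv().apply(np.array(X)-p['xyz'])
    return p['fx']*c[...,0]/c[...,2]+p['cx'],p['fy']*c[...,1]/c[...,2]+p['cy']
E
python3 - <<'E'
from h import *
t=manip.camera_params("top")
for n,u,v,z in(("wheel",246,174,.19),("grip",230,170,.249),("scope",239,222,.145),("spool",216,174,.05),("bottle",283,186,.115)):print(n,onz(t,u,v,z).round(3))
a=cv2.imread("pics/top0.png")[140:255,195:305];b=cv2.imread("pics/side0.png")[140:260,190:300]
a=cv2.resize(a,(400,418),interpolation=cv2.INTER_CUBIC);b=cv2.resize(b,(383,418),interpolation=cv2.INTER_CUBIC)
cv2.imwrite("pics/crop0.png",np.hstack([a,b]))
E
```

```text
wheel [0.576 0.023 0.19 ]
grip [0.573 0.069 0.249]
scope [0.432 0.049 0.145]
spool [0.617 0.133 0.05 ]
bottle [ 0.553 -0.097  0.115]
```

View pics/crop0.png

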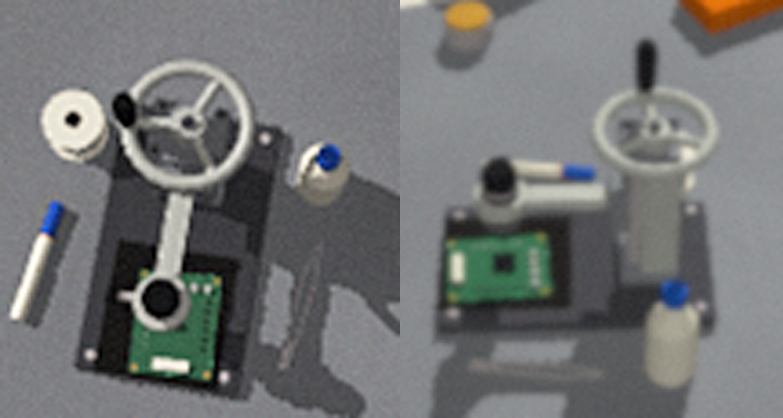

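The crop shows the hub at top pixel (247,174) and side pixel (263,176). The black handle leans outward in the top view at about (229,168) and stands at the far side in the side view. Next I'll measure both, start the approach, and square up the tool yaw.

```bash
python3 - <<'E'
from h import *
t=manip.camera_params("top");s=manip.camera_params("side")
def tri(a,b):
    o1,d1=ray(t,*a);o2,d2=ray(s,*b);d1/=np.linalg.norm(d1);d2/=np.linalg.norm(d2)
    k=np.linalg.lstsq(np.c_[d1,-d2],o2-o1,rcond=None)[0];p,q=o1+k[0]*d1,o2+k[1]*d2
    return ((p+q)/2).round(4),np.linalg.norm(p-q).round(4)
def blob(f,x0,x1,y0,y1):
    g=cv2.imread(f)[y0:y1,x0:x1].max(2);n,l,st,c=cv2.connectedComponentsWithStats((g<50).astype(np.uint8))
    for i in range(1,n):
        if st[i,4]>8: print(f,c[i].round(2)+[x0,y0],st[i]+[x0,y0,0,0,0])
blob("pics/top0.png",222,242,158,185);blob("pics/side0.png",250,275,145,180)
print("hub",tri((247.3,173.6),(263.2,176.5)))
# wheel centre from rim bright extents in top
g=cv2.imread("pics/top0.png").min(2);m=(g>135).astype(np.uint8)
print("row174",[x for x in range(222,275) if m[174,x]],"col246",[y for y in range(150,200) if m[y,246]])
E
```

```text
pics/top0.png [228.73 169.83] [226 166   6   9  41]
pics/top0.png [227.8  181.87] [227 178   4   7  15]
pics/side0.png [260.36 158.47] [259 153   4  13  45]
hub (array([0.5779, 0.0193, 0.1927]), np.float64(0.0022))
row174 [222, 223, 227, 239, 240, 241, 242, 243, 244, 261, 262, 263, 273, 274] col246 [156, 157, 158, 169, 170, 171, 176, 177, 188, 189, 190, 194, 195, 196, 197, 198, 199]
```

Call:
{"name": "drive_tool", "arguments": {
  "commands": "0 0 0 -0.5 6.8; 0 0 0 -0.5 6.8; 0 0 0 -0.5 0; 0 0 0 -0.5 0; 0 0.5 -1 0 0; 0 0.5 -1 0 0; 0 0.5 -1 0 0; 0 0.5 -1 0 0"
}}

```text
time: 1.1
tool_pos: [0.2071, -0.4866, 0.2917]
tool_rot: [0.0, 1.0, 0.0, 0.0]
contact_force: [0.7, 0.7, 0.3]
gripper_width: 0.001
```

```bash
python3 - <<'E'
from h import *
t=manip.camera_params("top");s=manip.camera_params("side")
print("grip top",onz(t,228.73,169.83,.224),"side",onz(s,260.36,158.47,.224))
print("hub",onz(t,247.3,173.6,.196),onz(s,263.2,176.5,.196))
print("rim x",onz(t,246,156,.19),onz(t,246,190.5,.19),"rightrim",onz(t,263.5,174,.19))
E
```

```text
grip top [0.58109368 0.07463931 0.224     ] side [0.58191551 0.07115414 0.224     ]
hub [0.57586589 0.01926253 0.196     ] [0.57814668 0.01617053 0.196     ]
rim x [0.63521099 0.02268578 0.19      ] [0.52356606 0.02417604 0.19      ] rightrim [ 0.57520574 -0.03110834  0.19      ]
```

Call:
{"name": "drive_tool", "arguments": {
  "commands": "0 0.5 -1 0 0; 0 0.5 -1 0 0; 0 0.5 -1 0 0; 0 0.5 -1 0 0; 0 0.5 -1 0 0; 0 0.5 -1 0 0; 0 0.5 -1 0 0; 0 0.5 -1 0 0"
}}

```text
time: 2.1
tool_pos: [0.3272, -0.2466, 0.2918]
tool_rot: [0.0, 1.0, 0.0, 0.0]
contact_force: [0.1, 0.4, -0.2]
gripper_width: -0.006
```

Call:
{"name": "drive_tool", "arguments": {
  "commands": "0 0.6 -1 0 0; 0 0.6 -1 0 0; 0 0.6 -1 0 0; 0 0.6 -1 0 0; 0 0.6 -1 0 0; 0 0.6 -1 0 0; 0 0.6 -1 0 0; 0 0.6 -1 0 0"
}}

```text
time: 3.1
tool_pos: [0.4715, -0.0066, 0.2919]
tool_rot: [0.0, 1.0, 0.0, 0.0]
contact_force: [-0.0, -0.9, 0.2]
gripper_width: 0.002
```

Call:
{"name": "drive_tool", "arguments": {
  "commands": "0 0.6 -1 0 0; 0 0.6 -1 0 0; 0 0.6 -0.5 0 0; 0 0 0 0.6 0; 0 0 0 0.6 0; 0 0 0 0.6 0; 0 0 0 0.5 0; 0 0 0 0 0"
}}

```text
time: 4.1
tool_pos: [0.5238, 0.0669, 0.2201]
tool_rot: [-0.0, 1.0, -0.001, -0.002]
contact_force: [0.1, -0.2, 0.7]
gripper_width: 0.0
```

```bash
python3 - <<'E'
from h import *
st=manip.state();print(st['tool_pos'],st['contact_force'])
w=manip.camera_params("wrist");print(w)
a=manip.grab_frame("wrist");b=manip.grab_frame("top")[140:255,195:305];c=manip.grab_frame("side")[140:260,190:300]
b=cv2.resize(b,(280,292),interpolation=cv2.INTER_CUBIC);c=cv2.resize(c,(280,305),interpolation=cv2.INTER_CUBIC)
o=np.zeros((600,800,3),np.uint8);o[:384,:512]=a;o[:292,515:795]=b;o[294:599,515:795]=c
cv2.imwrite("pics/pre.png",o[:,:,::-1])
E
```

```text
[0.52378039 0.06692264 0.22012403] [ 0.0949723  -0.22639067  0.74521958]
{'fx': 297.3186396354542, 'fy': 297.3186396354542, 'cx': 260.07627244314426, 'cy': 188.6290493495174, 'xyz': array([0.59810101, 0.06756458, 0.36165054]), 'orientation': array([ 0.10611857,  0.69912848, -0.69909808, -0.10592496])}
```

View pics/pre.png

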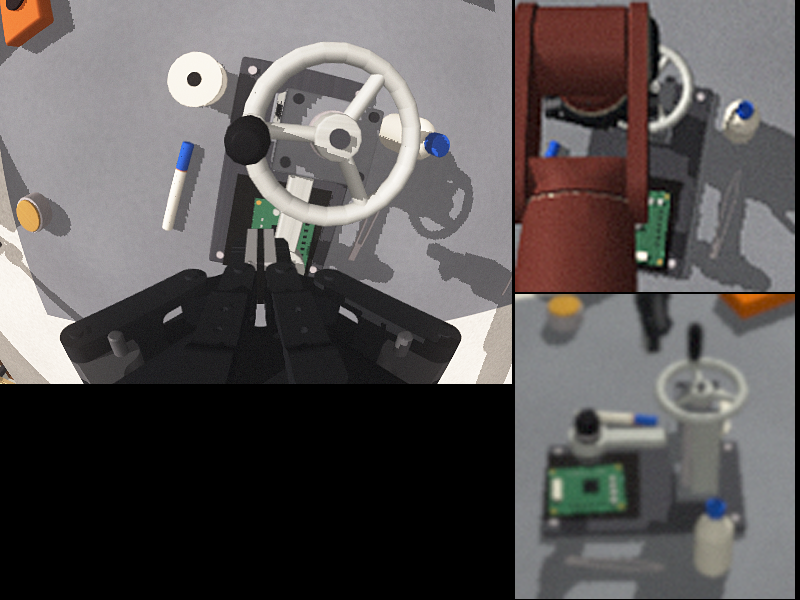

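The composite shows, in the wrist view, the handle cap at (246,140), the hub at (338,140) and the shut fingertips at (260,250). Nothing is touching. I'll get finer positions from this view.

```bash
cat >> h.py <<'E'
def fz(p,u,v,z):
    x,y=u-p['cx'],v-p['cy'];r=np.hypot(x,y);a=r/p['fx'];q=p['orientation']
    d=R.from_quat([q[1],q[2],q[3],q[0]]).apply([np.sin(a)*x/r,np.sin(a)*y/r,np.cos(a)])
    return p['xyz']+d*(z-p['xyz'][2])/d[2]
E
python3 - <<'E'
from h import *
w=manip.camera_params("wrist")
print("hub",fz(w,340,139,.196),"cap",fz(w,246,140,.247),"tips",fz(w,260,232,.22))
print("rim L R T B",fz(w,418,140,.19),fz(w,330,43,.19),fz(w,340,224,.19))
for u in(246,260,275):print(fz(w,u,232,.22))
E
```

```text
hub [0.57777196 0.02105466 0.196     ] cap [0.58328625 0.07336273 0.247     ] tips [0.5304056  0.06776088 0.22      ]
rim L R T B [ 0.57876816 -0.03512267  0.19      ] [0.63492972 0.02674642 0.19      ] [0.52129639 0.01509886 0.19      ]
[0.53038428 0.07529104 0.22      ]
[0.5304056  0.06776088 0.22      ]
[0.53038613 0.05969185 0.22      ]
```

Call:
{"name": "drive_tool", "arguments": {
  "commands": "0 0.25 -0.1 0 0; 0 0.25 -0.1 0 0; 0 0.2 0 0 0; 0 0.1 0 0 0; 0 0.1 0 0 0; 0 0.1 0 0 0; 0 0.1 0 0 0; 0 0 0 0 0"
}}

```text
time: 5.25
tool_pos: [0.5582, 0.0732, 0.2223]
tool_rot: [0.0, 1.0, -0.0, 0.0]
contact_force: [-0.3, -0.2, -1.0]
gripper_width: -0.002
```

Call:
{"name": "drive_tool", "arguments": {
  "commands": "0 0.05 0 0 0; 0 0.05 0 0 0; 0 0.05 0 0 0; 0 0 0 0 0; 0 0 0 0 0; 0 0 0 0 0; 0 0 0 0 0; 0 0 0 0 0"
}}

```text
time: 6.25
tool_pos: [0.5625, 0.0732, 0.2223]
tool_rot: [-0.0, 1.0, -0.0, -0.0]
contact_force: [-2.2, -0.7, 0.7]
gripper_width: -0.001
```

```bash
python3 - <<'E'
from h import *
w=manip.camera_params("wrist");st=manip.state();print(st['tool_pos'],st['contact_force'])
a=manip.grab_frame("wrist");cv2.imwrite("pics/c1.png",a[:,:,::-1])
E
```

```text
[0.56246607 0.07324171 0.22230722] [-2.22760959 -0.67122954  0.66763529]
```

View pics/c1.png

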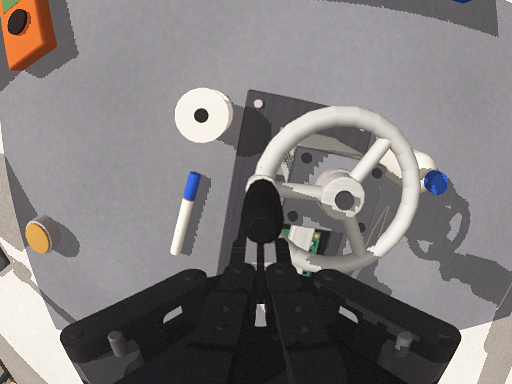

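Contact is made at TCP (.562,.073) with about 2.2 N. The wrist view shows the tips against the handle at (262,215). Bringing the TCP back to this same pose after a circle about C=(.578,.0215) closes exactly one turn.

```bash
python3 - <<'E'
import numpy as np
C=np.array([.578,.0215]);p=np.array([.5625,.0732])-C
r=np.hypot(*p);a=np.arctan2(p[1],p[0])-np.radians(np.linspace(0,360,41))
P=r*np.c_[np.cos(a),-np.sin(a)]/.03;P=np.round(P-P[0],2);D=np.diff(P,axis=0).round(2)
for i in range(5):print("; ".join(f"0 {x:g} {y:g} 0 0" for x,y in D[i*8:i*8+8]), (P[i*8+8]*[.03,-.03]+p+C).round(4))
E
```

```text
0 0.28 -0.06 0 0; 0 0.28 -0.02 0 0; 0 0.28 0.03 0 0; 0 0.27 0.08 0 0; 0 0.26 0.11 0 0; 0 0.24 0.15 0 0; 0 0.21 0.19 0 0; 0 0.18 0.22 0 0 [0.6225 0.0522]
0 0.14 0.24 0 0; 0 0.1 0.27 0 0; 0 0.06 0.27 0 0; 0 0.02 0.28 0 0; 0 -0.03 0.29 0 0; 0 -0.08 0.27 0 0; 0 -0.11 0.26 0 0; 0 -0.15 0.23 0 0 [ 0.621  -0.0111]
0 -0.19 0.21 0 0; 0 -0.22 0.18 0 0; 0 -0.24 0.14 0 0; 0 -0.27 0.11 0 0; 0 -0.27 0.06 0 0; 0 -0.28 0.01 0 0; 0 -0.29 -0.03 0 0; 0 -0.27 -0.07 0 0 [ 0.5601 -0.0294]
0 -0.26 -0.11 0 0; 0 -0.23 -0.16 0 0; 0 -0.21 -0.18 0 0; 0 -0.18 -0.22 0 0; 0 -0.14 -0.25 0 0; 0 -0.11 -0.26 0 0; 0 -0.06 -0.28 0 0; 0 -0.01 -0.28 0 0 [0.5241 0.0228]
0 0.03 -0.28 0 0; 0 0.07 -0.27 0 0; 0 0.11 -0.26 0 0; 0 0.16 -0.24 0 0; 0 0.18 -0.21 0 0; 0 0.22 -0.18 0 0; 0 0.25 -0.14 0 0; 0 0.26 -0.1 0 0 [0.5625 0.0732]
```

Call:
{"name": "drive_tool", "arguments": {
  "commands": "0 0.28 -0.06 0 0; 0 0.28 -0.02 0 0; 0 0.28 0.03 0 0; 0 0.27 0.08 0 0; 0 0.26 0.11 0 0; 0 0.24 0.15 0 0; 0 0.21 0.19 0 0; 0 0.18 0.22 0 0"
}}

```text
time: 7.3
tool_pos: [0.6232, 0.0519, 0.2221]
tool_rot: [-0.0, 1.0, -0.0, 0.0]
contact_force: [0.6, 2.8, -0.9]
gripper_width: -0.002
```

```bash
python3 - <<'E'
from h import *
st=manip.state();print(st['tool_pos'],st['contact_force'])
a=manip.grab_frame("wrist");cv2.imwrite("pics/c2.png",a[:,:,::-1])
E
```

```text
[0.62315062 0.05193488 0.22212681] [ 0.61674073  2.84016522 -0.91806171]
```

View pics/c2.png

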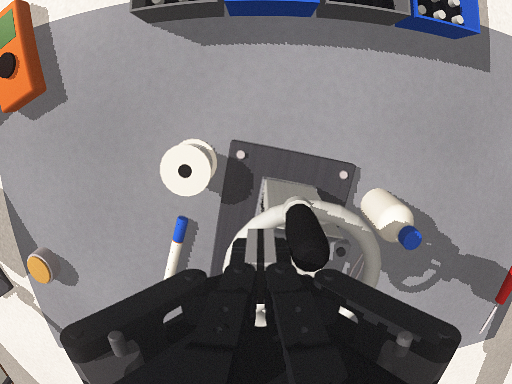

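The picture shows the handle at about (307,237), pushed by the right side of the fingers at 2.9 N. The push is working, so I'll carry on.

Call:
{"name": "drive_tool", "arguments": {
  "commands": "0 0.14 0.24 0 0; 0 0.1 0.27 0 0; 0 0.06 0.27 0 0; 0 0.02 0.28 0 0; 0 -0.03 0.29 0 0; 0 -0.08 0.27 0 0; 0 -0.11 0.26 0 0; 0 -0.15 0.23 0 0"
}}

```text
time: 8.35
tool_pos: [0.6208, -0.0117, 0.2225]
tool_rot: [-0.0, 1.0, -0.0, 0.0]
contact_force: [2.5, 2.4, -0.4]
gripper_width: -0.0
```

Call:
{"name": "drive_tool", "arguments": {
  "commands": "0 -0.19 0.21 0 0; 0 -0.22 0.18 0 0; 0 -0.24 0.14 0 0; 0 -0.27 0.11 0 0; 0 -0.27 0.06 0 0; 0 -0.28 0.01 0 0; 0 -0.29 -0.03 0 0; 0 -0.27 -0.07 0 0"
}}

```text
time: 9.35
tool_pos: [0.5594, -0.0296, 0.2225]
tool_rot: [0.0, 1.0, -0.0, -0.0]
contact_force: [2.1, -2.3, 1.0]
gripper_width: -0.0
```

```bash
python3 - <<'E'
from h import *
st=manip.state();print(st['tool_pos'],st['contact_force'])
a=manip.grab_frame("wrist");cv2.imwrite("pics/c3.png",a[:,:,::-1])
E
```

```text
[ 0.55941124 -0.02956099  0.22245924] [ 2.14029088 -2.33605315  1.03755854]
```

View pics/c3.png

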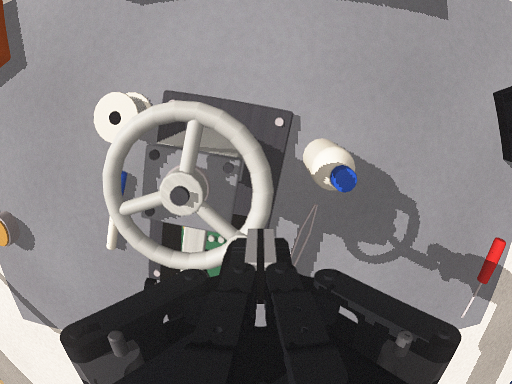

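The handle's spoke points to (240,240), so the handle is hidden behind the fingers, where it should be. The force is about 3.2 N. I'll continue, and slow down for the last stretch.

Call:
{"name": "drive_tool", "arguments": {
  "commands": "0 -0.26 -0.11 0 0; 0 -0.23 -0.16 0 0; 0 -0.21 -0.18 0 0; 0 -0.18 -0.22 0 0; 0 -0.14 -0.25 0 0; 0 -0.11 -0.26 0 0; 0 -0.06 -0.28 0 0; 0 -0.01 -0.28 0 0"
}}

```text
time: 10.4
tool_pos: [0.5238, 0.0234, 0.2221]
tool_rot: [0.0, 1.0, -0.0, -0.0]
contact_force: [-0.9, -3.4, -0.1]
gripper_width: 0.002
```

Call:
{"name": "drive_tool", "arguments": {
  "commands": "0 0.03 -0.28 0 0; 0 0.07 -0.27 0 0; 0 0.11 -0.26 0 0; 0 0.16 -0.24 0 0; 0 0.18 -0.21 0 0; 0 0.22 -0.18 0 0; 0 0.12 -0.07 0 0; 0 0.13 -0.07 0 0"
}}

```text
time: 11.4
tool_pos: [0.5548, 0.0704, 0.222]
tool_rot: [-0.0, 1.0, -0.0, -0.0]
contact_force: [-2.7, -0.2, -1.5]
gripper_width: 0.002
```

Call:
{"name": "drive_tool", "arguments": {
  "commands": "0 0.12 -0.05 0 0; 0 0.1 -0.05 0 0; 0 0.04 0 0 0; 0 0 0 0 0; 0 0 0 0 0; 0 0 0 0 0; 0 0 0 0 0; 0 0 0 0 0"
}}

```text
time: 12.4
tool_pos: [0.5626, 0.0732, 0.2225]
tool_rot: [0.0, 1.0, -0.0, 0.0]
contact_force: [-1.1, -0.0, -0.7]
gripper_width: -0.002
```

```bash
python3 - <<'E'
from h import *
st=manip.state();print(st['tool_pos'],st['contact_force'])
a=manip.grab_frame("wrist");cv2.imwrite("pics/c4.png",a[:,:,::-1])
b=cv2.imread("pics/c1.png");o=np.hstack([b[140:300,180:420],a[140:300,180:420,::-1]])
cv2.imwrite("pics/cmp.png",cv2.resize(o,(800,267)))
E
```

```text
[0.56263626 0.07319935 0.2225031 ] [-1.06263136 -0.02114949 -0.70190011]
```

View pics/cmp.png

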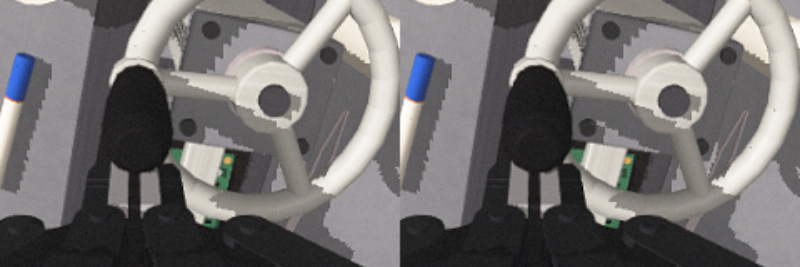

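The two crops, at first contact and after the turn, match: the handle and spokes are back where they began. I'll back straight off, then go up and away.

Call:
{"name": "drive_tool", "arguments": {
  "commands": "0 -0.2 0 0 0; 0 -0.4 0 0 0; 0 -0.5 0 0 0; 0 -0.2 0 -0.4 0; 0 0 0 -0.8 0; 0 0 0 -0.8 0; 0 0 0 -0.8 0; 0 0 0 -0.4 0"
}}

```text
time: 13.45
tool_pos: [0.5239, 0.0733, 0.3211]
tool_rot: [0.0, 1.0, -0.0, 0.002]
contact_force: [0.1, -0.4, 0.6]
gripper_width: 0.003
```

Call:
{"name": "drive_tool", "arguments": {
  "commands": "0 -0.5 1 0 0; 0 -0.5 1 0 0; 0 -0.5 1 0 0; 0 -0.5 1 0 0; 0 -0.5 1 0 0; 0 -0.5 1 0 0; 0 -0.5 1 0 0; 0 -0.5 1 0 0"
}}

```text
time: 14.45
tool_pos: [0.4026, -0.1674, 0.3183]
tool_rot: [0.0, 1.0, -0.0, 0.0]
contact_force: [0.1, -0.5, 0.5]
gripper_width: -0.0
```

Call:
{"name": "drive_tool", "arguments": {
  "commands": "0 -0.5 1 0 0; 0 -0.5 1 0 0; 0 -0.5 1 0 0; 0 -0.5 1 0 0; 0 -0.4 1 0 0; 0 -0.4 1 0 0; 0 0 0 0 0; 0 0 0 0 0"
}}

```text
time: 15.45
tool_pos: [0.3193, -0.3462, 0.3182]
tool_rot: [-0.0, 1.0, -0.0, 0.0]
contact_force: [-1.1, 0.4, -0.1]
gripper_width: -0.001
```

```bash
python3 - <<'E'
from h import *
st=manip.state();print(st['time'],st['tool_pos'],st['contact_force'])
def blob(g,x0,x1,y0,y1):
    n,l,s,c=cv2.connectedComponentsWithStats((g[y0:y1,x0:x1].max(2)<50).astype(np.uint8))
    return [(c[i].round(2)+[x0,y0],s[i,4]) for i in range(1,n) if s[i,4]>8]
T=manip.grab_frame("top");S=manip.grab_frame("side")
print(blob(T,222,242,158,185),blob(S,250,275,145,180))
o=np.hstack([cv2.resize(T[140:255,195:305],(400,418)),cv2.resize(S[140:260,190:300],(383,418))])
cv2.imwrite("pics/end.png",o[:,:,::-1])
E
```

```text
15.45 [ 0.31931497 -0.34616936  0.31821821] [-1.08882154  0.40887031 -0.11418263]
[(array([228.86, 168.98]), np.int32(43)), (array([233.56, 177.33]), np.int32(9)), (array([227.79, 182.  ]), np.int32(14))] [(array([260.85, 158.45]), np.int32(40))]
```

View pics/end.png

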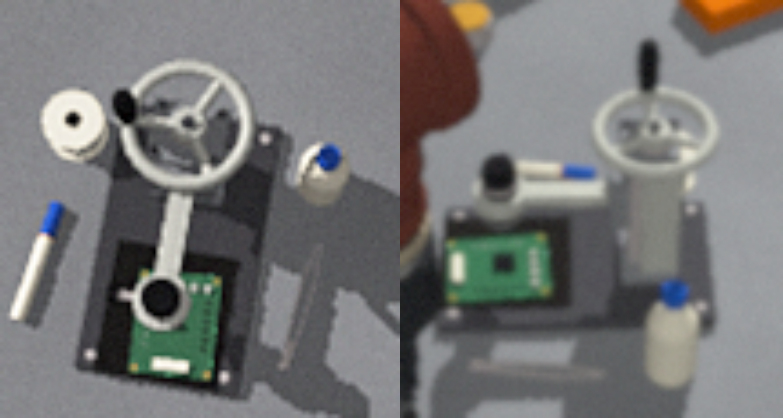

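The end picture matches the start. The handle is within about 1 px (roughly 1–3 mm), and the board and loose things haven't moved. Handing in.

```bash
python3 -c "
from plant import manip
print(manip.job_done())"
```

```text
the job is handed in; nothing more can be done
None
```

I pushed the handwheel one full clockwise turn by its handle with the shut fingertips, then backed off, moved the hand away and handed the job in at about 15.5 s of the 53 s allowed.

- **Push force:** it read about 1–3.5 N at the end of each push move. I did not see the force between those readings.
- **Handle position:** the fingertips finished at the same pose as first contact, within about 0.2 mm, and the wrist pictures from those two moments match. In the final top and side pictures the handle is 0.9 px and 0.5 px from its start, roughly 1–3 mm against the 12 mm allowed.
- **Bench:** the board, spool, flux pen, tweezers and bottle look unmoved in the final close-ups. The tip cleaner, screwdriver and parts dish were outside those close-ups, but the hand never came near them.
- **Microscope height:** I did not measure the 5 mm rise directly. I take it from the one full turn of the wheel.

No check failed or disagreed.

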